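# Find the underfilled chocolate box by tipping and set it aside

## Robot

A 6-joint arm with a two-finger parallel gripper is mounted at the origin on a cart in front of the work surface, level with it; the furniture and walls round the work are solid. World frame = base frame: x ahead of the robot, y to its left, z up, the work surface at z = 0. Lengths are in mm, angles in degrees, forces in N, time in s.
With the tool pointing down it reaches from about 250 to 850 mm from the base axis. Payload 12.5 kg.
Tool frame: the origin (TCP) lies on the centre line of the jaws, within the pads' length; the fingertips stand 25 mm ahead of it and the grasp point (between the pads) lies 6 mm ahead of it; z points along the fingers, y is the line along which they close (so a half turn about z gives the same grasp; the last joint's range is limited). The gripper opens to 93 mm and grips with 3 to 60 N. Pads are 15 mm wide; open, the fingers measure 128 mm over their backs; the gripper's body (75 mm by 188 mm) begins 65 mm behind the grasp point.
Start: joints at [-80.821, 20.094, 94.641, -0, 65.266, -4.847], TCP at [133.32, -533.583, 243.633] pointing down, gripper open.
Joint ranges: [-157.81, 157.81], [-45, 120.19], [0.68, 151.7], [-89.99, 269.99], [4.06, 180], [-164.3, 164.3]. Speed limits (degrees/s): [127.2, 127.2, 159.86, 180, 180, 180].

## Interface

Orientations are given as [roll, pitch, yaw] about the fixed x, y, z axes, in that order (R = Rz(yaw) Ry(pitch) Rx(roll)).
In Python, from rig import observe, vision, env gives the robot as it stands.
- The arm moves only by the tool carry_out, never from a script. Its argument "increments" is a list of rows, each a list of 3 entries, a list of its own where there are three numbers: the shift along the tool's x, y, z in units of 60 mm (1.0 is 60 mm), then the turn, a rotation vector about the tool's x, y, z in units of 5 degrees (1.0 is 5 degrees), then the gripper command: -1 is fully open, 1 is shut, values between are in proportion. In form: [[[x, y, z], [rx, ry, rz], jaw], ...]. A call has 1 to 20 rows; each row is the pose to reach, as a shift and turn from the pose commanded when the call began, along the tool's axes at that moment; what a row does not reach only later rows make up. A row lasts 1/8 s, in which the tool goes at most 62.5 mm and 10.7 degrees, less where a joint would pass 70% of its speed; a pose out of reach is approached as far as the arm can. A call with a gripper value outside its range is refused whole. The fingers move at their own pace and stop on an object; "newtons" is the grip in N (left out, the last holds). Time passes only in rows, so rows that repeat a pose let the fingers close. It gives the time, the measured TCP pose, the force, the opening and the grip force at its end, in the units of the state.
- observe(): the state, without advancing time (a new reading comes with each control period).
- vision.snapshot(name): name is "side" or "top"; returns a dict with "frame" (480x640x3 uint8, red, green, blue), "intrinsics" (3x3 intrinsics, pixels), "world_from_camera" (4x4, takes a point from camera to world coordinates). Camera axes: x right, y down, z forward; pixel columns grow to the right and rows downward; lengths in mm; the calibration is good to about 2 mm. A picture is of the moment at which its call begins. There is no depth.
- env.hand_in(): hands the job in; it is judged then, once.
The state is a dict: "clock": time; "joints": joint angles; "qd": joint speeds; "joint_torque": joint torques, N m; "position": TCP position; "orientation": TCP orientation; "contact_force": force on the tool from outside, world axes, zero at the start; "ft_torque": the same for the moment, N m; "grip_width": finger opening in mm; "finger_force": force on a finger pad.
Only numpy, scipy, OpenCV 4.12 (cv2) and the standard library are available. Lean on these libraries where they do the work, as an engineer would, in place of code of your own. Each camera call takes 0.05 s, during which the arm holds its last target. There are 200 camera calls.

## Task

Four cream chocolate boxes look alike, but one is underfilled and clearly lighter. Find it by feel: raise just one end of a box about a centimetre, hold it a moment with its other end still resting on the bench, and let it down again; the full boxes stay where they stand. Then lay the light box flat and lengthwise in the middle of the returns tray, a couple of centimetres short of the back stop, and slide it gently home until its end touches the stop, leaving everything else undisturbed.

Things in the scene. Friction and masses are not known exactly. Their poses are not given: they have to be found in the camera images.
- box_1_mid (a point): middle (21 mm above the underside) of one of four outwardly identical closed cream card boxes, 65 (x) x 93 (y) mm at the top, 43 mm high, walls drawing in slightly to the bottom. x across, y along its length, z up. Full ones weigh 410 to 510 g, the underfilled one 160 to 200 g, evenly filled. Starts flat on the bench, its length (y, either way) within 20 degrees of straight away from the robot
- box_2_mid (a point): middle (21 mm above the underside) of one of four outwardly identical closed cream card boxes, 65 (x) x 93 (y) mm at the top, 43 mm high, walls drawing in slightly to the bottom. x across, y along its length, z up. Full ones weigh 410 to 510 g, the underfilled one 160 to 200 g, evenly filled. Starts flat on the bench, its length (y, either way) within 20 degrees of straight away from the robot
- box_3_mid (a point): middle (21 mm above the underside) of one of four outwardly identical closed cream card boxes, 65 (x) x 93 (y) mm at the top, 43 mm high, walls drawing in slightly to the bottom. x across, y along its length, z up. Full ones weigh 410 to 510 g, the underfilled one 160 to 200 g, evenly filled. Starts flat on the bench, its length (y, either way) within 20 degrees of straight away from the robot
- box_4_mid (a point): middle (21 mm above the underside) of one of four outwardly identical closed cream card boxes, 65 (x) x 93 (y) mm at the top, 43 mm high, walls drawing in slightly to the bottom. x across, y along its length, z up. Full ones weigh 410 to 510 g, the underfilled one 160 to 200 g, evenly filled. Starts flat on the bench, its length (y, either way) within 20 degrees of straight away from the robot
- tray: plywood returns tray, fixed; origin at the centre of its underside, x towards its back stop (away from the robot), z up. 190 (x) x 170 (y) mm; floor 8 mm thick; open at the front (-x); side rims 18 mm high above the bench (35 mm for the last 30 mm before the stop), 154 mm clear between them. A box lying home, lengthwise in x, has its middle at x = +37 mm, y near 0, 29 mm above the bench
- stop (a point): point on the inner face of the tray's back stop (tray x = +83 mm, y = 0, 30 mm above the bench); the stop is rigid, 12 mm thick, 170 mm wide and 52 mm high; axes as the tray's
- pen: bystander: black pen, 145 mm long, lying near the front edge; origin at its underside
- tin: bystander: round lidded tin, 70 mm wide, 36 mm high; origin at its underside
- jar: bystander: glass jar with white lid, 63 mm wide, 87 mm high, near the back; origin at its underside
- stamp: bystander: wooden hand stamp, 25x34 mm, 59 mm high, near the back; origin at its underside
- tape: bystander: roll of packing tape, 94 mm wide, 48 mm high, lying flat to the left of the tray; origin at its underside

How it is judged:
By the outcome, as a careful person would: the job done as asked, in the order asked, and still so for the second after the job is handed in, with the robot touching nothing.
It also fails if it takes over 72 s, if anything falls off the work surface, if the arm or the gripper's body presses on something with over 40 N, if the wrist force passes 120 N, or if a joint passes its speed limit or range.

## Working session

There is one attempt and no reset: what is moved stays moved. The work goes in short steps, Python scripts to look and compute and a tool call to move; the robot and the scene stay as the last step left them, time stands still between calls to the robot, and variables do not carry over. Pictures are saved under pics/ and viewed, at most 10 in all, crops included, and the job is handed in when it is done.

Besides the shell and the picture viewer there is one more tool, called as name(argument=value, ...), one argument or row to a line, values as JSON. carry_out: Moves the arm, as the interface text tells. Its arguments: {"type":"object","properties":{"increments":{"type":"array"},"newtons":{"type":"number"}},"required":["increments"]}

```bash
ls; mkdir -p pics; python3 - <<'E'
from rig import observe, vision, env
import cv2, numpy as np
for n in("top","side"):
    s=vision.snapshot(n); cv2.imwrite(f"pics/{n}0.png",s["frame"][:,:,::-1]); np.savez(f"{n}0.npz",**s)
    print(n,s["intrinsics"].tolist(),np.round(s["world_from_camera"],3).tolist())
print(observe())
E
```

```text
pics
top [[437.90289031067107, 0.0, 315.5135114626254], [0.0, 437.90289031067107, 232.11194174120826], [0.0, 0.0, 1.0]] [[0.097, -0.975, 0.2, 249.135], [-0.995, -0.095, 0.02, 98.78], [-0.001, -0.201, -0.98, 1384.24], [0.0, 0.0, 0.0, 1.0]]
side [[583.0713752857156, 0.0, 319.3430199352732], [0.0, 583.0713752857156, 241.77309440249385], [0.0, 0.0, 1.0]] [[1.0, 0.021, -0.01, 535.861], [0.018, -0.451, 0.893, -1151.51], [0.014, -0.892, -0.451, 713.615], [0.0, 0.0, 0.0, 1.0]]
{'clock': 0.1, 'joints': array([-8.08211075e+01,  2.01215030e+01,  9.46722852e+01,  3.59418113e-04,
        6.52638212e+01, -4.84700630e+00]), 'qd': array([-0.0835212 , -0.00913805, -0.13746779, -0.09211291,  0.14905881,
        0.07266178]), 'joint_torque': array([ 3.31118272e-04, -4.98028708e+01, -2.85703540e+01,  6.99911686e-02,
        2.38463940e-02, -2.98780640e-05]), 'position': array([ 133.28336643, -533.32854259,  243.15944778]), 'orientation': array([-1.79942624e+02, -5.19285029e-03,  1.40257457e+01]), 'contact_force': array([-0.19941005,  0.3507275 ,  0.68786764]), 'ft_torque': array([0.008999  , 0.07465936, 0.01261479]), 'finger_force': 0.0, 'grip_width': 93.21020226670115}
```

View pics/top0.png

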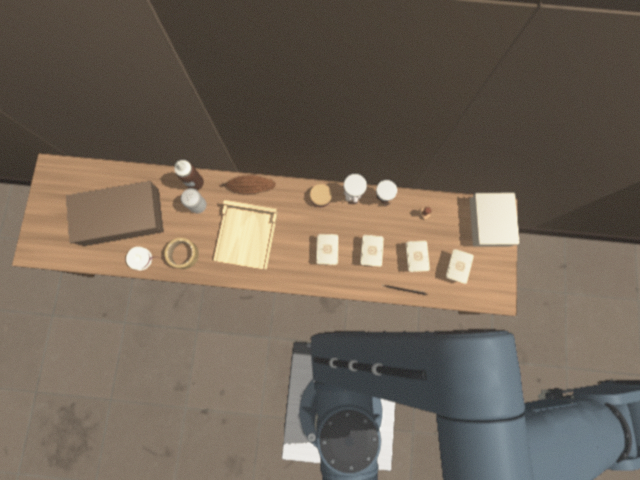

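View pics/side0.png

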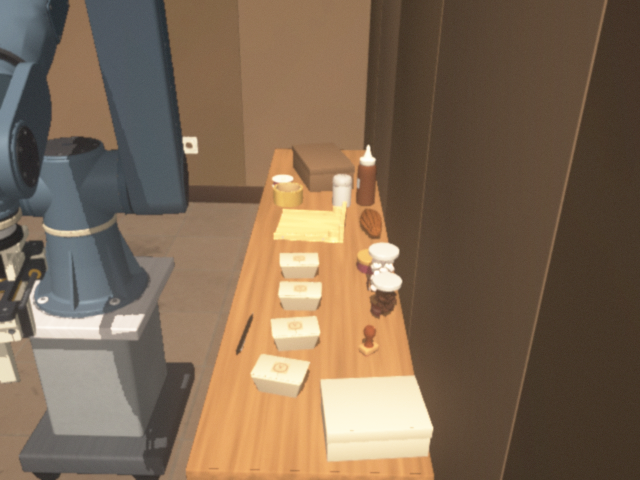

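Top view: the boxes are at pixels (327,249), (372,251), (418,256) and (460,267), and the tray is at (246,236) with its stop along the top edge. The pen is at (405,290) and the tape roll at (181,253). The side view shows the same row, with boxes at (299,265), (300,296), (295,333) and (281,375).

```bash
cat > h.py <<'E'
import numpy as np, cv2
def cast(s,uv,z):
    K,T=s["intrinsics"],s["world_from_camera"]
    uv=np.atleast_2d(uv).astype(float)
    d=np.c_[uv,np.ones(len(uv))]@np.linalg.inv(K).T@T[:3,:3].T
    o=T[:3,3]; return o+d*((z-o[2])/d[:,2])[:,None]
def proj(s,P):
    T=np.linalg.inv(s["world_from_camera"]); p=(np.atleast_2d(P)@T[:3,:3].T+T[:3,3])@s["intrinsics"].T
    return p[:,:2]/p[:,2:]
def boxes(s,roi):
    x0,y0,x1,y1=roi
    f=cv2.resize(s["frame"],None,fx=4,fy=4,interpolation=cv2.INTER_CUBIC)
    hsv=cv2.cvtColor(f,cv2.COLOR_RGB2HSV)
    m=((hsv[...,2]>165)&(hsv[...,1]<95)).astype(np.uint8)*255
    k=np.zeros_like(m);k[y0*4:y1*4,x0*4:x1*4]=m[y0*4:y1*4,x0*4:x1*4]
    k=cv2.morphologyEx(k,cv2.MORPH_CLOSE,np.ones((13,13)))
    cs=[c for c in cv2.findContours(k,cv2.RETR_EXTERNAL,cv2.CHAIN_APPROX_NONE)[0] if cv2.contourArea(c)>1500]
    out=[]
    for c in cs:
        P=cast(s,(c[:,0]+.5)/4-.5,43)[:,:2].astype(np.float32)
        (cx,cy),(w,h),a=cv2.minAreaRect(P)
        b=cv2.boxPoints(((cx,cy),(w,h),a)); e=b[1]-b[0] if np.linalg.norm(b[1]-b[0])>np.linalg.norm(b[2]-b[1]) else b[2]-b[1]
        yaw=np.degrees(np.arctan2(e[1],e[0])); yaw=(yaw+90)%180-90
        out.append((cx,cy,max(w,h),min(w,h),yaw))
    return out,k
E
python3 - <<'E'
from h import *
s=dict(np.load("top0.npz")); o,k=boxes(s,(310,225,480,290))
for b in o: print(np.round(b,1))
f=s["frame"]; hsv=cv2.cvtColor(f,cv2.COLOR_RGB2HSV)
print("tray hsv",hsv[236,240],hsv[206,250],"box",hsv[240,327],hsv[260,327])
up=cv2.resize(f[190:290,200:300],None,fx=5,fy=5,interpolation=cv2.INTER_CUBIC)
up2=cv2.resize(f[225:290,310:480],None,fx=4,fy=4,interpolation=cv2.INTER_CUBIC)
for b in o:
    p=cv2.boxPoints(((b[0],b[1]),(b[2],b[3]),b[4])); q=(proj(s,np.c_[p,np.full(4,43)])+.5-[310,225])*4
    cv2.polylines(up2,[q.astype(int)],True,(255,0,0),1)
c=np.zeros((600,780,3),np.uint8); c[:260,:680]=up2; c[265:600,:500]=up[60:395]
cv2.imwrite("pics/crop1.png",c[:,:,::-1])
E
```

```text
[ 461.3 -324.8  102.1   72.4  -13.1]
[ 479.3 -195.7  102.6   70.4    8.6]
[483.6 -53.9 103.4  71.3   1.3]
[474.   84.5 103.6  71.    5. ]
tray hsv [ 25  56 245] [ 22  75 239] box [ 23  28 239] [ 23  26 240]
```

View pics/crop1.png

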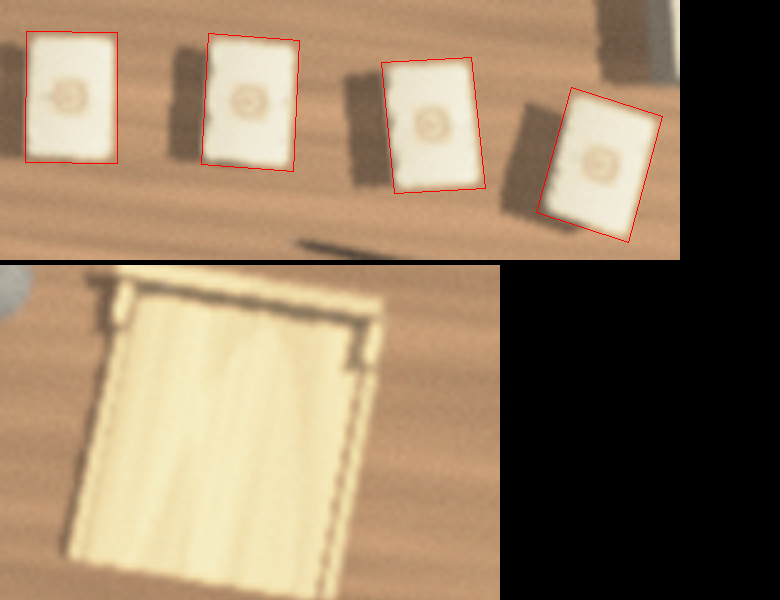

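The overlay shows rectangles about 2.5 px too large, because of blur and a loose mask, but well centred and with good yaw. In the crop, the tray has its stop along the top edge, with the inner top edge from about (135,282) to (372,318), and its front edge from about (68,560) to (335,603).

```bash
python3 - <<'E'
from h import *
s=dict(np.load("top0.npz"))
def px(x,y): return (200+(x+.5)/5-.5, 202+(y-265+.5)/5-.5)
for n,p,z in [("frontL",(68,557),18),("frontR",(337,603),18),("stopinL",(135,282),52),("stopinR",(372,318),52),("stopBackR",(383,298),52),("rimRback",(366,372),35),("rimLback",(115,325),35)]:
    print(n,np.round(cast(s,px(*p),z)[0],1))
# yellow floor mask
sd=dict(np.load("side0.npz"))
for nm,S,roi in (("top",s,(310,225,480,290)),("side",sd,(240,240,335,400))):
    x0,y0,x1,y1=roi
    f=cv2.resize(S["frame"],None,fx=4,fy=4,interpolation=cv2.INTER_CUBIC)
    g=f[...,2].astype(np.uint8); thr=185 if nm=="top" else 190
    for thr in (165,185):
        k=np.zeros_like(g);k[y0*4:y1*4,x0*4:x1*4]=((g>thr)*255)[y0*4:y1*4,x0*4:x1*4]
        k=cv2.morphologyEx(k,cv2.MORPH_CLOSE,np.ones((31,31)))
        for c in cv2.findContours(k,cv2.RETR_EXTERNAL,cv2.CHAIN_APPROX_NONE)[0]:
            if cv2.contourArea(c)<1500: continue
            P=cast(S,(c[:,0]+.5)/4-.5,43)[:,:2].astype(np.float32)
            r=cv2.minAreaRect(P); m=cv2.moments(P.reshape(-1,1,2))
            print(nm,thr,np.round(r[0],1),np.round(r[1],1),round(r[2],1),"cen",round(m["m10"]/m["m00"],1),round(m["m01"]/m["m00"],1))
E
```

```text
frontL [407.7 438.4  18. ]
frontR [395.3 266.5  18. ]
stopinL [580.5 413.1  52. ]
stopinR [571.8 261.9  52. ]
stopBackR [585.4 256.5  52. ]
rimRback [540.7 263.7  35. ]
rimLback [555.6 425.8  35. ]
top 165 [ 460.3 -325.7] [64.6 95.1] 77.6 cen 461.0 -326.3
top 165 [ 479.3 -195.1] [94.1 64.9] 8.3 cen 479.2 -195.6
top 165 [483.4 -53.5] [64.7 94.9] 89.9 cen 483.3 -53.7
top 165 [473.9  85. ] [95.1 64.6] 3.7 cen 473.9 84.6
top 185 [ 460.1 -325.7] [61.6 92.1] 77.5 cen 460.8 -326.6
top 185 [ 479.2 -195.2] [91.3 62. ] 8.6 cen 479.2 -195.8
top 185 [483.3 -53.4] [92.  62.1] 0.0 cen 483.2 -53.8
top 185 [474.1  84.7] [92.2 61.9] 2.9 cen 473.7 84.2
side 165 [ 545.7 -378.5] [23.9 51.9] 0.9 cen 546.1 -377.8
side 165 [ 459.7 -329.4] [67.8 93.4] 77.3 cen 460.1 -329.4
side 165 [ 479.8 -199.9] [93.3 68.5] 9.2 cen 479.8 -199.9
side 165 [482.7 -59.2] [69.6 92.7] 89.9 cen 483.0 -59.1
side 165 [473.9  78.2] [93.2 69.6] 3.8 cen 473.5 78.7
side 185 [ 546.1 -379.2] [23.  50.5] 0.9 cen 546.6 -378.7
side 185 [ 459.9 -329.4] [63.8 92.1] 77.2 cen 460.2 -329.8
side 185 [ 479.7 -199.8] [91.8 64.1] 9.7 cen 479.8 -200.2
side 185 [482.5 -59.5] [91.  64.6] 1.2 cen 483.0 -59.3
side 185 [473.9  78.4] [91.6 61.5] 4.3 cen 473.5 78.4
```

```bash
cat >> h.py <<'E'
from scipy.spatial.transform import Rotation as R
def to(x,y,z,yaw,pitch=0,o=None):
    """shift (60 mm units) and turn (5 deg units) from the present pose; pitch = turn about tool y after yaw"""
    if o is None:
        from rig import observe; o=observe()
    R0=R.from_euler("xyz",o["orientation"],degrees=True)
    R1=R.from_euler("z",yaw,degrees=True)*R.from_euler("x",180,degrees=True)*R.from_euler("y",pitch,degrees=True)
    d=R0.inv().apply(np.array([x,y,z])-o["position"])/60
    print(np.round(d,3).tolist(),np.round((R0.inv()*R1).as_rotvec(degrees=True)/5,2).tolist())
B={1:(460.3,-327,-12.5),2:(479.4,-197,8.7),3:(483.2,-55.5,.3),4:(473.9,83.,3.5)}
def end(i,d=-33):
    x,y,a=B[i]; r=np.radians(a); return x+d*np.cos(r),y+d*np.sin(r),a
E
python3 -c "
from h import *
x,y,a=end(1); print(x,y)
to(x,y,120,a); to(x,y,33,a)"
```

```text
428.0822317650422 -319.85749274004263
[5.629, -2.259, 2.055] [-0.01, 0.0, 5.31]
[5.629, -2.257, 3.505] [-0.01, 0.0, 5.31]
```

carry_out(
  increments=[
    [[1.0, -0.4, 0.4], [0, 0, 1], -1],
    [[2.0, -0.8, 0.8], [0, 0, 2], -1],
    [[2.9, -1.15, 1.1], [0, 0, 3], -1],
    [[3.8, -1.5, 1.4], [0, 0, 4], -1],
    [[4.7, -1.9, 1.8], [0, 0, 5.3], -1],
    [[5.63, -2.26, 2.05], [0, 0, 5.31], -1],
    [[5.63, -2.26, 2.05], [0, 0, 5.31], -1],
    [[5.63, -2.26, 2.05], [0, 0, 5.31], -1],
    [[5.63, -2.26, 2.6], [0, 0, 5.31], -1],
    [[5.63, -2.26, 3.1], [0, 0, 5.31], -1],
    [[5.63, -2.26, 3.5], [0, 0, 5.31], -1],
    [[5.63, -2.26, 3.5], [0, 0, 5.31], -1],
  ],
)

```text
clock: 1.6
position: [426.6, -320.8, 32.9]
orientation: [-179.9, 0.1, -12.6]
contact_force: [-0.9, -0.3, -0.1]
grip_width: 93.0
finger_force: 0.0
```

carry_out(
  increments=[
    [[0.02, 0, 0], [0, 0, 0], 1],
    [[0.02, 0, 0], [0, 0, 0], 1],
    [[0.02, 0, 0], [0, 0, 0], 1],
    [[0.02, 0, 0], [0, 0, 0], 1],
    [[0.02, 0, 0], [0, 0, 0], 1],
    [[0.02, 0, 0], [0, 0, 0], 1],
  ],
  newtons=5,
)

```text
clock: 2.35
position: [429.4, -320.3, 34.1]
orientation: [-180.0, -0.0, -12.5]
contact_force: [-2.8, 3.5, 5.5]
grip_width: 64.3
finger_force: 5.0
```

```bash
cat >> h.py <<'E'
def feel(n=8):
    from rig import observe,vision
    F=[];M=[]
    for i in range(n):
        vision.snapshot("top"); o=observe(); F.append(o["contact_force"]);M.append(o["ft_torque"])
    print("F",np.round(np.mean(F,0),2),"sd",np.round(np.std(F,0),2),"M",np.round(np.mean(M,0),3),"sd",np.round(np.std(M,0),3))
    print(round(o["clock"],2),np.round(o["position"],1),np.round(o["orientation"],2),round(o["grip_width"],1),round(o["finger_force"],1))
E
python3 -c "
from h import *
feel()"
```

```text
F [-1.22  2.66  6.59] sd [0.41 0.37 0.53] M [0.526 0.213 0.107] sd [0.021 0.013 0.038]
2.75 [ 429.4 -320.3   34.1] [-180.    -0.   -12.5] 64.4 5.0
```

carry_out(
  increments=[
    [[0.01, 0, -0.03], [0, -0.26, 0], 1],
    [[0.03, 0, -0.06], [0, -0.52, 0], 1],
    [[0.045, 0, -0.09], [0, -0.78, 0], 1],
    [[0.06, 0, -0.12], [0, -1.04, 0], 1],
    [[0.07, 0, -0.15], [0, -1.3, 0], 1],
    [[0.07, 0, -0.15], [0, -1.3, 0], 1],
    [[0.07, 0, -0.15], [0, -1.3, 0], 1],
  ],
)

```text
clock: 3.62
position: [433.5, -321.4, 42.6]
orientation: [180.0, 6.5, -12.5]
contact_force: [1.7, -0.4, -3.2]
grip_width: 64.3
finger_force: 5.0
```

```bash
python3 - <<'E'
from h import *
feel()
from rig import vision
s=vision.snapshot("side")
cv2.imwrite("pics/lift1.png",cv2.resize(s["frame"][270:420,200:400],None,fx=4,fy=4,interpolation=cv2.INTER_CUBIC)[:,:,::-1])
E
```

```text
F [ 1.   -0.17 -3.46] sd [0.34 0.34 0.42] M [-0.008 -0.223 -0.002] sd [0.031 0.024 0.041]
4.03 [ 433.4 -321.4   42.7] [180.     6.49 -12.53] 64.0 5.0
```

View pics/lift1.png

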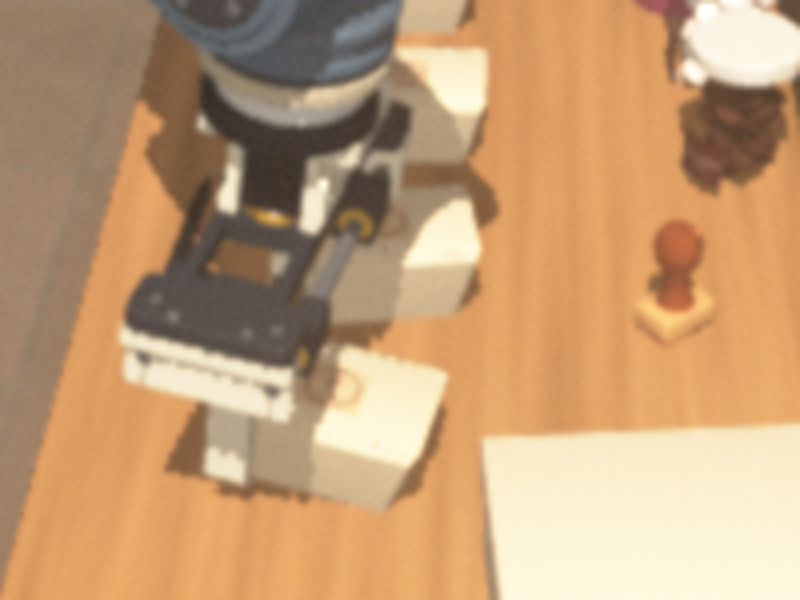

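The image shows the near end up at about (250,470) and the far edge still down at about (385,500). The lift takes 3.5 N, more than the light box's whole weight, so box 1 is full. I'll let it down and go to the next one.

carry_out(
  increments=[
    [[-0.013, 0, 0.035], [0, 0.3, 0], 1],
    [[-0.025, 0, 0.075], [0, 0.6, 0], 1],
    [[-0.04, 0, 0.115], [0, 0.95, 0], 1],
    [[-0.053, 0, 0.157], [0, 1.3, 0], 1],
    [[-0.053, 0, 0.157], [0, 1.3, 0], 1],
    [[-0.053, 0, 0.157], [0, 1.3, 0], 0],
    [[-0.053, 0, 0.157], [0, 1.3, 0], -0.6],
    [[-0.053, 0, 0.157], [0, 1.3, 0], -1],
    [[-0.053, 0, 0.157], [0, 1.3, 0], -1],
    [[-0.11, 0, -0.35], [0, 1.3, 0], -1],
    [[-0.19, 0, -1.05], [0, 1.3, 0], -1],
    [[-0.22, 0, -1.35], [0, 1.3, 0], -1],
    [[-0.22, 0, -1.35], [0, 1.3, 0], -1],
  ],
)

```text
clock: 5.7
position: [430.1, -320.9, 125.7]
orientation: [179.9, -0.1, -12.5]
contact_force: [0.2, 0.1, -0.2]
grip_width: 93.0
finger_force: 0.0
```

```bash
python3 -c "
from h import *
feel(4)
x,y,a=end(2,-33); print(x,y)
to(x,y,120,a); to(x,y,33,a)"
```

```text
F [-0.04 -0.53 -0.51] sd [0.28 0.4  0.37] M [ 0.059  0.004 -0.024] sd [0.026 0.041 0.04 ]
5.9 [ 429.2 -320.1  123.5] [-1.7995e+02  9.0000e-02 -1.2520e+01] 93.0 0.0
446.77970173531344 -201.99160706815823
[-0.141, -1.986, 0.06] [-0.01, 0.02, -4.24]
[-0.139, -1.984, 1.51] [-0.01, 0.02, -4.24]
```

carry_out(
  increments=[
    [[-0.05, -0.7, 0.03], [0, 0, -1.5], -1],
    [[-0.1, -1.4, 0.06], [0, 0, -3], -1],
    [[-0.14, -1.985, 0.06], [0, 0, -4.24], -1],
    [[-0.14, -1.985, 0.06], [0, 0, -4.24], -1],
    [[-0.14, -1.985, 0.6], [0, 0, -4.24], -1],
    [[-0.14, -1.985, 1.1], [0, 0, -4.24], -1],
    [[-0.14, -1.985, 1.5], [0, 0, -4.24], -1],
    [[-0.14, -1.985, 1.5], [0, 0, -4.24], -1],
    [[-0.14, -1.985, 1.5], [0, 0, -4.24], 1],
    [[-0.14, -1.985, 1.5], [0, 0, -4.24], 1],
    [[-0.14, -1.985, 1.5], [0, 0, -4.24], 1],
    [[-0.14, -1.985, 1.5], [0, 0, -4.24], 1],
    [[-0.14, -1.985, 1.5], [0, 0, -4.24], 1],
  ],
  newtons=5,
)

```text
clock: 7.52
position: [447.4, -202.4, 35.0]
orientation: [180.0, -0.0, 8.7]
contact_force: [-1.9, 0.1, 6.9]
grip_width: 64.2
finger_force: 5.0
```

carry_out(
  increments=[
    [[0.01, 0, -0.03], [0, -0.26, 0], 1],
    [[0.03, 0, -0.06], [0, -0.52, 0], 1],
    [[0.045, 0, -0.09], [0, -0.78, 0], 1],
    [[0.06, 0, -0.12], [0, -1.04, 0], 1],
    [[0.07, 0, -0.15], [0, -1.3, 0], 1],
    [[0.07, 0, -0.15], [0, -1.3, 0], 1],
    [[0.07, 0, -0.15], [0, -1.3, 0], 1],
  ],
)

```text
clock: 8.4
position: [451.3, -201.7, 43.5]
orientation: [-180.0, 6.5, 8.7]
contact_force: [0.2, -0.8, -1.5]
grip_width: 64.3
finger_force: 5.0
```

```bash
python3 -c "
from h import *
feel()"
```

```text
F [ 0.41  0.22 -1.33] sd [0.28 0.51 0.44] M [ 0.032 -0.09  -0.009] sd [0.045 0.034 0.041]
8.8 [ 451.3 -201.7   43.6] [-179.99    6.51    8.67] 64.2 5.0
```

Box 2 takes 1.3 N where box 1 took 3.5 N, with the torque in the same ratio, so box 2 is the light one at about 175 g. I'll let it down, then grip it again at its middle.

carry_out(
  increments=[
    [[-0.013, 0, 0.035], [0, 0.3, 0], 1],
    [[-0.025, 0, 0.075], [0, 0.6, 0], 1],
    [[-0.04, 0, 0.115], [0, 0.95, 0], 1],
    [[-0.053, 0, 0.157], [0, 1.3, 0], 1],
    [[-0.053, 0, 0.157], [0, 1.3, 0], 1],
    [[-0.053, 0, 0.157], [0, 1.3, 0], 0],
    [[-0.053, 0, 0.157], [0, 1.3, 0], -0.6],
    [[-0.053, 0, 0.157], [0, 1.3, 0], -1],
    [[-0.053, 0, 0.157], [0, 1.3, 0], -1],
    [[0.22, 0, 0.126], [0, 1.3, 0], -1],
    [[0.494, 0, 0.095], [0, 1.3, 0], -1],
    [[0.494, 0, 0.095], [0, 1.3, 0], -1],
    [[0.494, 0, 0.095], [0, 1.3, 0], -1],
  ],
)

```text
clock: 10.42
position: [479.7, -197.2, 34.4]
orientation: [-180.0, 0.0, 8.7]
contact_force: [-0.3, 0.6, -0.0]
grip_width: 93.2
finger_force: 0.0
```

```bash
python3 - <<'E'
from h import *
feel(4)
from rig import vision
s=vision.snapshot("side")
cv2.imwrite("pics/mid2.png",cv2.resize(s["frame"][270:420,200:400],None,fx=4,fy=4,interpolation=cv2.INTER_CUBIC)[:,:,::-1])
E
```

```text
F [-0.19 -0.15 -0.79] sd [0.53 0.63 0.17] M [-0.035  0.021 -0.004] sd [0.043 0.012 0.038]
10.62 [ 479.6 -197.4   34.6] [-1.7999e+02  1.0000e-02  8.6600e+00] 92.8 0.0
```

View pics/mid2.png

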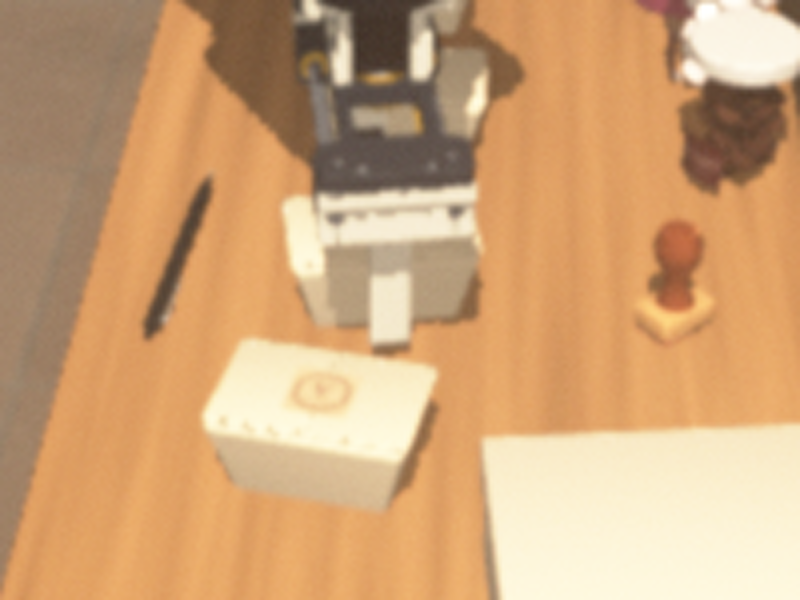

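The side picture shows the finger at mid-length of box 2, at about (390,300). Box 1 is flat at about (320,420) and the pen is undisturbed at (180,255). Next I'll grip and lift.

carry_out(
  increments=[
    [[0, 0, 0], [0, 0, 0], 1],
    [[0, 0, 0], [0, 0, 0], 1],
    [[0, 0, 0], [0, 0, 0], 1],
    [[0, 0, 0], [0, 0, 0], 1],
    [[0, 0, 0], [0, 0, 0], 1],
    [[0, 0, -0.15], [0, 0, 0], 1],
    [[0, 0, -0.5], [0, 0, 0], 1],
    [[0, 0, -1.0], [0, 0, 0], 1],
    [[0, 0, -1.4], [0, 0, 0], 1],
    [[0, 0, -1.5], [0, 0, 0], 1],
    [[0, 0, -1.5], [0, 0, 0], 1],
  ],
  newtons=8,
)

```text
clock: 12.05
position: [479.7, -197.4, 124.5]
orientation: [180.0, -0.0, 8.7]
contact_force: [-0.1, 0.2, -0.9]
grip_width: 63.9
finger_force: 8.0
```

```bash
python3 - <<'E'
from h import *
feel(6)
to(509.5,343.4,124,-4.2)
from rig import vision
s=vision.snapshot("side")
cv2.imwrite("pics/held.png",cv2.resize(s["frame"][200:400,200:420],None,fx=3,fy=3,interpolation=cv2.INTER_CUBIC)[:,:,::-1])
E
```

```text
F [-0.04  0.22 -1.68] sd [0.48 0.51 0.47] M [-0.005 -0.003 -0.006] sd [0.015 0.019 0.017]
12.35 [ 479.6 -197.3  123.9] [-1.7996e+02  5.0000e-02  8.6800e+00] 64.2 8.0
[1.852, -8.833, 0.003] [-0.01, 0.01, 2.58]
```

View pics/held.png

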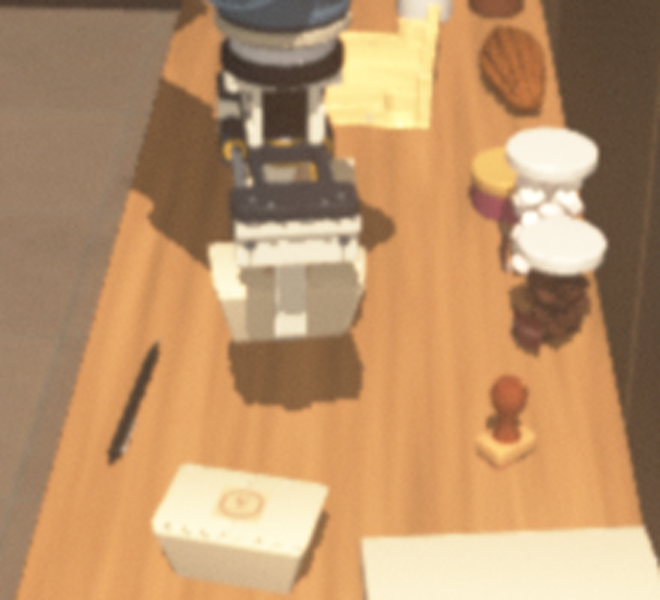

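The box hangs level in the jaws at about (290,290) and weighs 1.7 N in all, so it is the light one. Now I'll carry it over the tray.

carry_out(
  increments=[
    [[0.05, -0.2, 0], [0, 0, 0.1], 1],
    [[0.15, -0.6, 0], [0, 0, 0.2], 1],
    [[0.25, -1.2, 0], [0, 0, 0.4], 1],
    [[0.4, -1.9, 0], [0, 0, 0.6], 1],
    [[0.55, -2.6, 0], [0, 0, 0.8], 1],
    [[0.7, -3.3, 0], [0, 0, 1.0], 1],
    [[0.85, -4.0, 0], [0, 0, 1.2], 1],
    [[1.0, -4.7, 0], [0, 0, 1.4], 1],
    [[1.15, -5.4, 0], [0, 0, 1.6], 1],
    [[1.3, -6.1, 0], [0, 0, 1.8], 1],
    [[1.45, -6.8, 0], [0, 0, 2.0], 1],
    [[1.6, -7.5, 0], [0, 0, 2.2], 1],
    [[1.7, -8.1, 0], [0, 0, 2.4], 1],
    [[1.8, -8.55, 0], [0, 0, 2.58], 1],
    [[1.84, -8.78, 0], [0, 0, 2.58], 1],
    [[1.852, -8.833, 0], [0, 0, 2.58], 1],
    [[1.852, -8.833, 0], [0, 0, 2.58], 1],
    [[1.852, -8.833, 0], [0, 0, 2.58], 1],
  ],
)

```text
clock: 14.65
position: [509.8, 342.5, 124.6]
orientation: [180.0, 0.0, -4.3]
contact_force: [-0.4, 0.1, -1.6]
grip_width: 64.1
finger_force: 8.0
```

```bash
python3 - <<'E'
from h import *
feel(4)
from rig import vision
a=[cv2.resize(vision.snapshot(n)["frame"][r],None,fx=k,fy=k,interpolation=cv2.INTER_CUBIC) for n,r,k in (("side",np.s_[190:290,250:380],4),("top",np.s_[185:285,190:290],4))]
b=cv2.resize(np.hstack([a[0],a[1]]),None,fx=.86,fy=.86)
cv2.imwrite("pics/over.png",b[:,:,::-1]); print(b.shape)
E
```

```text
F [ 0.06 -0.29 -1.14] sd [0.4  0.23 0.43] M [ 0.038  0.015 -0.005] sd [0.022 0.008 0.02 ]
14.85 [509.9 342.9 124.6] [180.     0.    -4.25] 64.4 8.0
(344, 791, 3)
```

View pics/over.png

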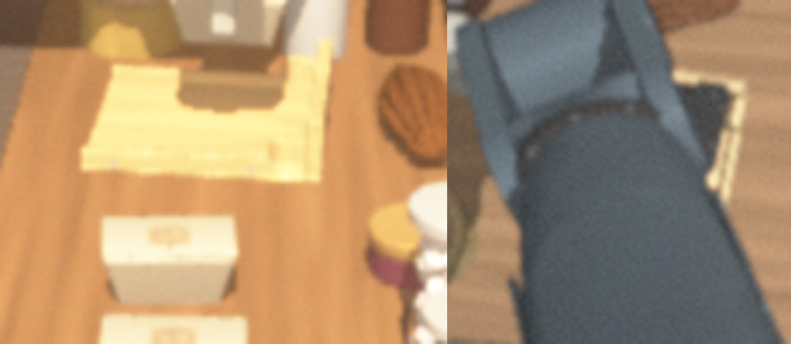

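The side half shows the box above the tray, with its shadow on the floor at about (230,90) and the near rim's foot running from (85,168) to (318,180). The top view is hidden by the arm. I'll take a quick tray-yaw cross-check from that rim line.

```bash
python3 - <<'E'
from h import *
s=dict(np.load("side0.npz"))
f=lambda x,y:(250+x/3.44-.4,190+y/3.44-.4)
P=cast(s,[f(85,168),f(318,180)],0); d=P[1]-P[0]
print(np.round(P,1),np.degrees(np.arctan2(d[1],d[0])),np.linalg.norm(d))
P=cast(s,[f(325,40)],52); print(np.round(P,1))
# right and left outer rim edges in top view, z=18, by blue-channel threshold per row
t=dict(np.load("top0.npz")); g=t["frame"][...,2]
for side in (0,1):
    q=[]
    for v in range(226,260,2):
        row=cv2.resize(g[v:v+1,200:300],None,fx=8,fy=1,interpolation=cv2.INTER_CUBIC)[0]
        i=np.where(row>130)[0]; q.append((200+((i[-1] if side else i[0])+.5)/8-.5,v))
    W=cast(t,q,18)[:,:2]; l=cv2.fitLine(W.astype(np.float32),cv2.DIST_HUBER,0,.01,.01).ravel()
    l[:2]*=np.sign(l[0]); print(side,np.degrees(np.arctan2(l[1],l[0])),"y at x=500:",l[3]+(500-l[2])*l[1]/l[0])
to(509.5,343.4,124,-4.2)
E
```

```text
[[397.1 275.5   0. ]
 [582.3 262.9   0. ]] -3.894549614888708 185.67963604997388
[[589.3 424.1  52. ]]
0 -4.0580463 y at x=500: 432.4111
1 -3.8740964 y at x=500: 260.8519
[-0.006, -0.005, 0.01] [0.0, 0.0, -0.01]
```

carry_out(
  increments=[
    [[-0.03, -0.05, 0.3], [0, 0, -0.05], 1],
    [[-0.03, -0.05, 0.7], [0, 0, -0.05], 1],
    [[-0.03, -0.05, 1.1], [0, 0, -0.05], 1],
    [[-0.03, -0.05, 1.25], [0, 0, -0.05], 1],
    [[-0.03, -0.05, 1.3], [0, 0, -0.05], 1],
    [[-0.03, -0.05, 1.34], [0, 0, -0.05], 1],
    [[-0.03, -0.05, 1.37], [0, 0, -0.05], 1],
    [[-0.03, -0.05, 1.38], [0, 0, -0.05], 1],
    [[-0.03, -0.05, 1.38], [0, 0, -0.05], 1],
  ],
)

```text
clock: 16.08
position: [508.5, 346.6, 42.6]
orientation: [-180.0, -0.0, -4.0]
contact_force: [-1.8, -0.4, 4.8]
grip_width: 64.2
finger_force: 8.0
```

```bash
python3 - <<'E'
from h import *
feel(6)
from rig import vision
b=cv2.resize(vision.snapshot("side")["frame"][190:290,250:380],None,fx=6,fy=6,interpolation=cv2.INTER_CUBIC)
cv2.imwrite("pics/placed.png",b[:,:,::-1])
E
```

```text
F [-1.96 -0.94  6.36] sd [0.27 0.54 0.25] M [-0.138  0.282 -0.   ] sd [0.031 0.038 0.028]
16.38 [508.5 346.6  42.5] [-1.7997e+02 -4.0000e-02 -3.9700e+00] 64.1 8.0
```

View pics/placed.png

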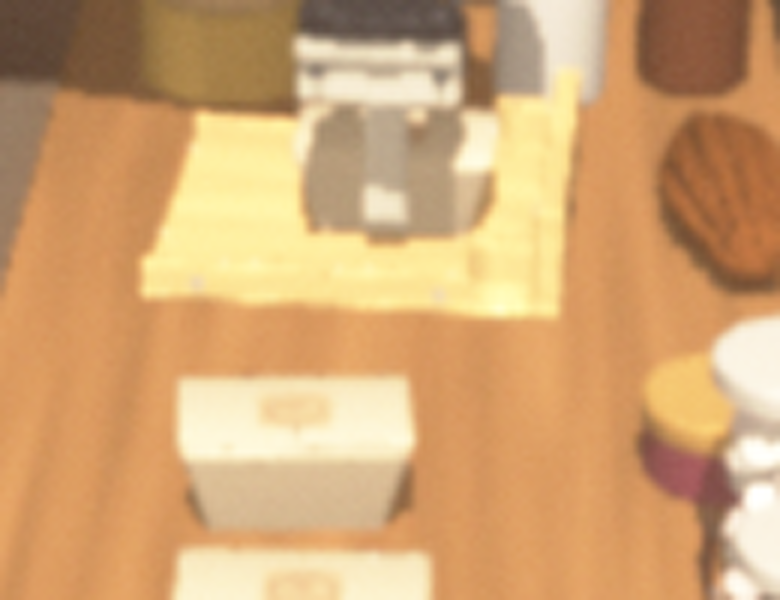

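The box lies flat on the tray floor at about (390,180), with a gap to the stop at (560,130). I'll release it so it settles, then grip it again lightly for the slide.

carry_out(
  increments=[
    [[0, 0, -0.01], [0, 0, 0], 0],
    [[0, 0, -0.01], [0, 0, 0], -0.6],
    [[0, 0, -0.01], [0, 0, 0], -0.6],
    [[0, 0, -0.01], [0, 0, 0], -0.6],
    [[0, 0, -0.01], [0, 0, 0], -0.6],
    [[0, 0, -0.01], [0, 0, 0], 1],
    [[0, 0, -0.01], [0, 0, 0], 1],
    [[0, 0, -0.01], [0, 0, 0], 1],
    [[0, 0, -0.015], [0, 0, 0], 1],
    [[0, 0, -0.02], [0, 0, 0], 1],
    [[0, 0, -0.02], [0, 0, 0], 1],
  ],
  newtons=3,
)

```text
clock: 17.8
position: [508.1, 346.4, 42.9]
orientation: [180.0, 0.0, -4.0]
contact_force: [0.7, 0.3, -1.2]
grip_width: 64.4
finger_force: 3.0
```

```bash
python3 -c "
from h import *
feel(6)"
```

```text
F [ 0.02  0.16 -1.68] sd [0.31 0.47 0.49] M [0.053 0.011 0.01 ] sd [0.021 0.025 0.028]
18.1 [508.2 346.4  43. ] [-180.     -0.     -3.97] 64.4 3.0
```

carry_out(
  increments=[
    [[0, 0, 0.01], [0, 0, 0], 1],
    [[0.02, 0, 0.01], [0, 0, 0], 1],
    [[0.04, 0, 0.01], [0, 0, 0], 1],
    [[0.06, 0, 0.01], [0, 0, 0], 1],
    [[0.08, 0, 0.01], [0, 0, 0], 1],
    [[0.1, 0, 0.01], [0, 0, 0], 1],
    [[0.12, 0, 0.01], [0, 0, 0], 1],
    [[0.14, 0, 0.01], [0, 0, 0], 1],
    [[0.16, 0, 0.01], [0, 0, 0], 1],
    [[0.18, 0, 0.01], [0, 0, 0], 1],
    [[0.2, 0, 0.01], [0, 0, 0], 1],
    [[0.22, 0, 0.01], [0, 0, 0], 1],
    [[0.24, 0, 0.01], [0, 0, 0], 1],
    [[0.24, 0, 0.01], [0, 0, 0], 1],
  ],
)

```text
clock: 19.85
position: [522.8, 345.4, 42.4]
orientation: [-180.0, -0.0, -4.0]
contact_force: [-0.1, 1.1, -1.3]
grip_width: 64.5
finger_force: 3.0
```

```bash
python3 -c "
from h import *
feel(4)"
```

```text
F [ 0.5  -0.06 -1.39] sd [0.57 0.29 0.42] M [ 0.02  -0.05  -0.002] sd [0.028 0.052 0.025]
20.05 [522.7 345.4  42.4] [-1.7999e+02 -1.0000e-02 -3.9800e+00] 64.4 3.0
```

carry_out(
  increments=[
    [[0, 0, 0.01], [0, 0, 0], 1],
    [[0, 0, 0.02], [0, 0, 0], 1],
    [[0, 0, 0.02], [0, 0, 0], 1],
  ],
)

```text
clock: 20.42
position: [522.8, 345.4, 41.5]
orientation: [-180.0, -0.0, -4.0]
contact_force: [-1.2, -2.1, 3.8]
grip_width: 64.4
finger_force: 3.0
```

```bash
python3 -c "
from h import *
feel(5)"
```

```text
F [ 0.28 -1.23  4.92] sd [0.3  0.38 0.68] M [-0.265 -0.061  0.029] sd [0.029 0.033 0.025]
20.68 [522.8 345.4  41.4] [-1.7999e+02 -3.0000e-02 -3.9700e+00] 64.1 3.0
```

The force shows the box was almost hanging for those 14 mm. I'll take it back while pressed lightly on the floor, release it there, and repeat the slide in real contact.

carry_out(
  increments=[
    [[-0.02, 0, -0.005], [0, 0, 0], 1],
    [[-0.05, 0, -0.005], [0, 0, 0], 1],
    [[-0.08, 0, -0.005], [0, 0, 0], 1],
    [[-0.11, 0, -0.005], [0, 0, 0], 1],
    [[-0.14, 0, -0.005], [0, 0, 0], 1],
    [[-0.17, 0, -0.005], [0, 0, 0], 1],
    [[-0.2, 0, -0.005], [0, 0, 0], 1],
    [[-0.22, 0, -0.005], [0, 0, 0], 1],
    [[-0.22, 0, -0.005], [0, 0, 0], 1],
    [[-0.22, 0, -0.005], [0, 0, 0], 0],
    [[-0.22, 0, -0.005], [0, 0, 0], -0.6],
    [[-0.22, 0, -0.005], [0, 0, 0], -0.6],
    [[-0.22, 0, -0.005], [0, 0, 0], -0.6],
    [[-0.22, 0, -0.005], [0, 0, 0], -0.6],
    [[-0.22, 0, -0.005], [0, 0, 0], -0.6],
    [[-0.22, 0, -0.005], [0, 0, 0], 1],
    [[-0.22, 0, -0.005], [0, 0, 0], 1],
    [[-0.22, 0, -0.005], [0, 0, 0], 1],
    [[-0.22, 0, -0.005], [0, 0, 0], 1],
  ],
  newtons=5,
)

```text
clock: 23.05
position: [509.4, 346.3, 41.5]
orientation: [180.0, 0.0, -4.0]
contact_force: [0.2, -1.3, -0.5]
grip_width: 64.3
finger_force: 5.0
```

```bash
python3 -c "
from h import *
feel(5)"
```

```text
F [-0.48  0.02  0.36] sd [0.45 0.5  0.57] M [-0.015  0.005 -0.024] sd [0.014 0.021 0.014]
23.3 [509.4 346.3  41.5] [-180.     -0.     -3.97] 64.4 5.0
```

carry_out(
  increments=[
    [[0, 0, 0.007], [0, 0, 0], 1],
    [[0.02, 0, 0.007], [0, 0, 0], 1],
    [[0.04, 0, 0.007], [0, 0, 0], 1],
    [[0.06, 0, 0.007], [0, 0, 0], 1],
    [[0.08, 0, 0.007], [0, 0, 0], 1],
    [[0.1, 0, 0.007], [0, 0, 0], 1],
    [[0.12, 0, 0.007], [0, 0, 0], 1],
    [[0.14, 0, 0.007], [0, 0, 0], 1],
    [[0.16, 0, 0.007], [0, 0, 0], 1],
    [[0.18, 0, 0.007], [0, 0, 0], 1],
    [[0.2, 0, 0.007], [0, 0, 0], 1],
    [[0.22, 0, 0.007], [0, 0, 0], 1],
    [[0.24, 0, 0.007], [0, 0, 0], 1],
    [[0.26, 0, 0.007], [0, 0, 0], 1],
    [[0.26, 0, 0.007], [0, 0, 0], 1],
  ],
)

```text
clock: 25.18
position: [525.2, 345.2, 41.0]
orientation: [-180.0, -0.0, -4.0]
contact_force: [-3.5, 0.8, 4.3]
grip_width: 64.2
finger_force: 5.0
```

```bash
python3 -c "
from h import *
feel(4)"
```

```text
F [-2.53  0.43  3.85] sd [0.68 0.27 0.4 ] M [0.025 0.385 0.028] sd [0.037 0.064 0.007]
25.38 [525.1 345.2  41.1] [-1.7999e+02 -2.0000e-02 -3.9700e+00] 64.1 5.0
```

carry_out(
  increments=[
    [[0.01, 0, 0], [0, 0, 0], 1],
    [[0.02, 0, 0], [0, 0, 0], 1],
    [[0.03, 0, 0], [0, 0, 0], 1],
    [[0.04, 0, 0], [0, 0, 0], 1],
  ],
)

```text
clock: 25.88
position: [527.4, 345.1, 41.1]
orientation: [-180.0, 0.0, -4.0]
contact_force: [-4.0, 0.0, 5.1]
grip_width: 64.7
finger_force: 5.0
```

carry_out(
  increments=[
    [[0.01, 0, 0], [0, 0, 0], 1],
    [[0.02, 0, 0], [0, 0, 0], 1],
  ],
)

```text
clock: 26.12
position: [528.6, 345.0, 41.1]
orientation: [-180.0, -0.0, -4.0]
contact_force: [-4.2, -0.2, 5.4]
grip_width: 64.4
finger_force: 5.0
```

carry_out(
  increments=[
    [[0.01, 0, 0], [0, 0, 0], 1],
    [[0.02, 0, 0], [0, 0, 0], 1],
  ],
)

```text
clock: 26.38
position: [529.8, 344.9, 41.1]
orientation: [-180.0, 0.0, -4.0]
contact_force: [-4.6, 1.6, 4.8]
grip_width: 63.9
finger_force: 5.0
```

carry_out(
  increments=[
    [[0.01, 0, 0], [0, 0, 0], 1],
    [[0.02, 0, 0], [0, 0, 0], 1],
  ],
)

```text
clock: 26.62
position: [531.0, 344.8, 41.1]
orientation: [180.0, 0.0, -4.0]
contact_force: [-2.7, 0.6, 2.3]
grip_width: 64.3
finger_force: 5.0
```

carry_out(
  increments=[
    [[0.01, 0, 0], [0, 0, 0], 1],
    [[0.02, 0, 0], [0, 0, 0], 1],
  ],
)

```text
clock: 26.88
position: [532.2, 344.7, 41.1]
orientation: [180.0, 0.0, -4.0]
contact_force: [-5.6, -0.3, 5.4]
grip_width: 64.3
finger_force: 5.0
```

```bash
python3 - <<'E'
from h import *
feel(4)
from rig import vision
b=cv2.resize(vision.snapshot("side")["frame"][190:290,250:380],None,fx=6,fy=6,interpolation=cv2.INTER_CUBIC)
cv2.imwrite("pics/slid.png",b[:,:,::-1])
E
```

```text
F [-3.7   0.2   4.09] sd [0.56 0.41 0.41] M [0.075 0.564 0.016] sd [0.051 0.065 0.013]
27.07 [532.2 344.7  41.1] [-1.80e+02 -1.00e-02 -3.97e+00] 64.0 5.0
```

View pics/slid.png

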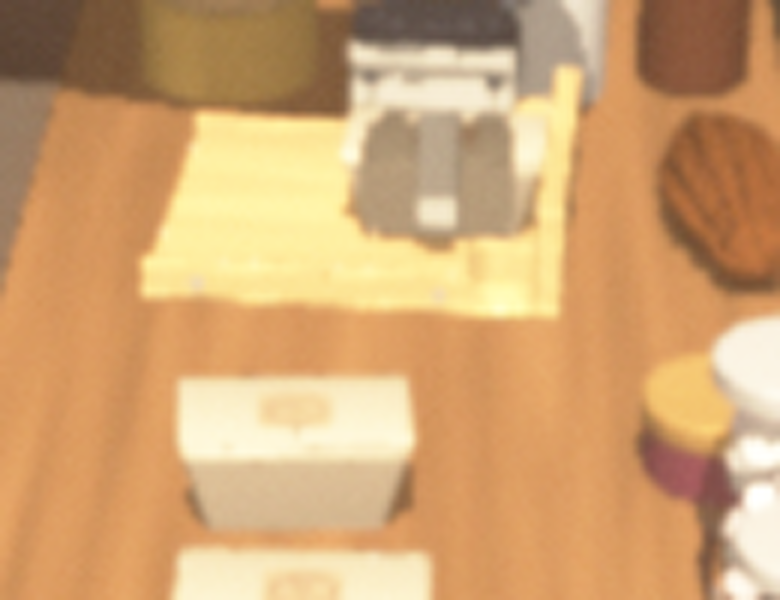

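The box's leading edge, at about (548,130), is now within a few millimetres of the stop. I'll ease the downward press so that the stop contact shows clearly, firm up the grip, and go on in small steps.

carry_out(
  increments=[
    [[0, 0, -0.005], [0, 0, 0], 1],
    [[0, 0, -0.005], [0, 0, 0], 1],
    [[0.01, 0, -0.005], [0, 0, 0], 1],
    [[0.02, 0, -0.005], [0, 0, 0], 1],
  ],
  newtons=10,
)

```text
clock: 27.62
position: [533.4, 344.5, 41.2]
orientation: [180.0, 0.0, -4.0]
contact_force: [-0.6, 0.2, -0.7]
grip_width: 64.2
finger_force: 10.0
```

carry_out(
  increments=[
    [[0.01, 0, 0], [0, 0, 0], 1],
    [[0.02, 0, 0], [0, 0, 0], 1],
  ],
)

```text
clock: 27.88
position: [534.6, 344.5, 41.3]
orientation: [180.0, -0.0, -4.0]
contact_force: [0.3, 0.0, -1.3]
grip_width: 63.8
finger_force: 10.0
```

```bash
python3 -c "
from h import *
feel(4)"
```

```text
F [ 0.06  0.11 -1.91] sd [0.22 0.49 0.38] M [ 0.036 -0.001  0.03 ] sd [0.029 0.036 0.025]
28.07 [534.5 344.5  41.4] [180.    -0.    -3.97] 63.9 10.0
```

carry_out(
  increments=[
    [[0, 0, 0.006], [0, 0, 0], 1],
    [[0, 0, 0.01], [0, 0, 0], 1],
    [[0.01, 0, 0.01], [0, 0, 0], 1],
    [[0.02, 0, 0.01], [0, 0, 0], 1],
  ],
)

```text
clock: 28.58
position: [534.9, 344.6, 41.1]
orientation: [180.0, 0.1, -4.0]
contact_force: [-9.0, -1.1, 7.8]
grip_width: 64.0
finger_force: 10.0
```

```bash
python3 -c "
from h import *
feel(3)"
```

```text
F [-7.48 -0.58  7.78] sd [0.72 0.74 0.27] M [-0.041  1.181 -0.032] sd [0.023 0.02  0.027]
28.73 [534.9 344.6  41.1] [ 1.7998e+02  1.0000e-01 -3.9800e+00] 64.2 10.0
```

carry_out(
  increments=[
    [[0.01, 0, 0], [0, 0, 0], 1],
    [[0.02, 0, 0], [0, 0, 0], 1],
  ],
)

```text
clock: 28.98
position: [535.2, 344.6, 41.0]
orientation: [180.0, 0.2, -4.0]
contact_force: [-13.6, 1.0, 9.7]
grip_width: 64.2
finger_force: 10.0
```

```bash
python3 -c "
from h import *
feel(3)"
```

```text
F [-12.2   -0.34   9.52] sd [0.63 0.13 0.34] M [ 0.129  1.874 -0.077] sd [0.022 0.018 0.021]
29.12 [535.2 344.6  40.9] [179.95   0.21  -3.98] 64.4 10.0
```

Fx has jumped to -12 N with the tool stopped at x = 535, so the box is against the stop. I'll ease most of the push, release and rise straight up.

carry_out(
  increments=[
    [[-0.01, 0, -0.005], [0, 0, 0], 1],
    [[-0.018, 0, -0.01], [0, 0, 0], 1],
    [[-0.018, 0, -0.01], [0, 0, 0], 0.2],
    [[-0.018, 0, -0.01], [0, 0, 0], -0.6],
    [[-0.018, 0, -0.01], [0, 0, 0], -0.6],
    [[-0.018, 0, -0.01], [0, 0, 0], -0.6],
    [[-0.018, 0, -0.01], [0, 0, 0], -0.6],
    [[-0.018, 0, -0.3], [0, 0, 0], -0.6],
    [[-0.018, 0, -0.8], [0, 0, 0], -0.6],
    [[-0.018, 0, -1.5], [0, 0, 0], -0.6],
    [[-0.018, 0, -2.2], [0, 0, 0], -0.6],
    [[-1.0, 0, -2.5], [0, 0, 0], -0.6],
    [[-2.0, 1.0, -2.5], [0, 0, 0], -0.6],
    [[-3.0, 2.0, -2.5], [0, 0, 0], -0.6],
    [[-3.0, 3.0, -2.5], [0, 0, 0], -0.6],
    [[-3.0, 4.0, -2.5], [0, 0, 0], -0.6],
    [[-3.0, 5.0, -2.5], [0, 0, 0], -0.6],
    [[-3.0, 5.0, -2.5], [0, 0, 0], -0.6],
  ],
)

```text
clock: 31.38
position: [336.1, 55.6, 191.9]
orientation: [-180.0, -0.1, -4.1]
contact_force: [0.5, 0.1, -1.1]
grip_width: 74.1
finger_force: 0.0
```

```bash
python3 - <<'E'
from h import *
from rig import vision,observe
o=observe(); print(o["clock"],o["position"])
t=vision.snapshot("top"); s=vision.snapshot("side")
for n,S,roi in (("top",t,(310,225,480,290)),("side",s,(240,240,335,400))):
    for b in boxes(S,roi)[0]: print(n,np.round(b,1))
a=cv2.resize(t["frame"][195:275,205:285],(400,400),interpolation=cv2.INTER_CUBIC); b=cv2.resize(s["frame"][190:290,260:360],(400,400),interpolation=cv2.INTER_CUBIC)
cv2.imwrite("pics/final.png",np.hstack([a,b])[:,:,::-1])
E
```

```text
31.375 [336.1009442   55.57201001 191.85882843]
top [ 460.2 -326.7  103.    72.6  -10.1]
top [478.6 -53.9 113.5  72.1   1.8]
top [478.3  84.8  95.2  71.8   5.6]
side [ 545.3 -378.2   52.6   24.8  -89. ]
side [ 457.  -343.9   96.9   94.7   78.2]
side [482.8 -79.7 114.5  94.  -89.7]
side [475.2  54.8 119.7  94.5 -86.9]
```

View pics/final.png

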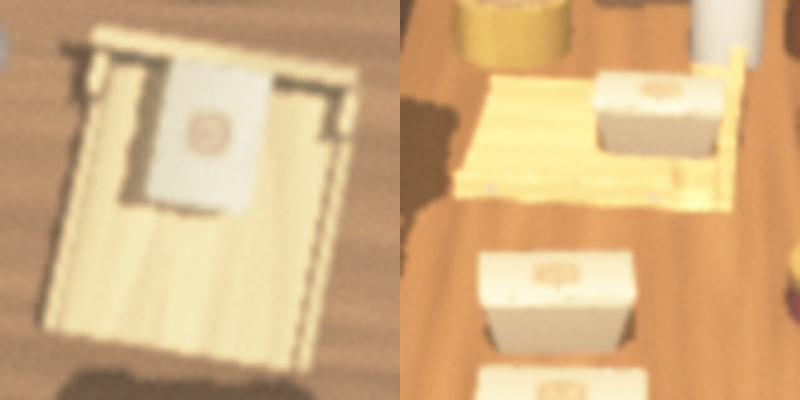

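The final picture shows the light box flat and lengthwise in the tray at (210,130), with its end on the stop and midway between the rims. Box 1 is still where it stood, within about 1 mm, and the other two are untouched, so I'm handing in.

```bash
python3 -c "
from rig import env
print(env.hand_in())"
```

```text
the job is handed in; nothing more can be done
None
```

I handed the job in at about 31 s: box 2 is the light one (about 170 g by feel) and lies lengthwise, mid-tray, against the stop. Boxes 3 and 4 were never touched; box 1 was tilt-tested, set down within about 1 mm, turned perhaps 2–3°. Two slips: the first 14 mm slide barely touched the tray floor, so I took the box back and redid it, and the redo also hovered for about 2 mm near the stop.

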